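# Make up two lock kits from the locksmith's stock

## Task

Make up the two orders from the locks laid out on the bench: for the front door, put the night latch in the large compartment of the three-compartment tray and its rim cylinder and box keep one in each of the two small compartments, whichever way round; for the shed, put the padbolt in the narrow compartment of the two-compartment tray and the short-shackle padlock in the wide one. Set each piece down without dropping it, the same way up as it lies now, flat on the floor of its compartment. Leave the long-shackle padlock, the profile cylinder and the door knob where they are in the stock.

Things in the scene. Friction and masses are not known exactly. Their poses are not given: they have to be found in the camera images.
- latch_mid (a point): Night latch (rim lock case), to be packed: flat grey box 88 x 62 x 28 mm (x, y, z) lying on its back; brass turn knob on top (30 x 9 mm bar, up to 46 mm above the underside, at x = -12 mm); brass latch tongue sticking 9 mm out of the +x end. Point: centre of the grey box, 14 mm above its underside. Grip across its 62 mm (y). 0.45 kg.
- keep_mid (a point): Box keep of the night latch, to be packed: small grey block 66 x 28 x 26 mm (x, y, z) with a dark mouth in its +y side and two screws on top. Point: its centre, 13 mm above its underside. Grip across its 28 mm (y). 0.12 kg.
- cylinder_mid (a point): Rim cylinder, to be packed: round brass lock cylinder standing on its face: flange 36 mm across, 6 mm high, then barrel 30 mm across up to 34 mm, with a flat steel bar 8 x 3 mm standing up in its middle to 54 mm. Point: on its axis, 17 mm above its underside. Grip the barrel from any side. 0.16 kg.
- padbolt_mid (a point): Padbolt (shed bolt), to be packed: dark base plate 128 x 40 x 4 mm (x, y, z) lying flat; on it along x a steel square bolt 14 mm wide, 5 to 19 mm above the underside, in two dark guides 24 mm wide, 23 mm high at x = -52 and +54 mm; handle and pin at x = +36 mm. Point: middle of the bolt, 12 mm up. Bolt bare from x = -40 to +25 mm: grip it there across y, tips above the plate. 0.32 kg.
- padlock_mid (a point): Padlock with the SHORT shackle, to be packed: brass body 48 x 50 x 24 mm (x, y, z) lying on its back; steel shackle (8 mm bar, 40 mm wide) sticks 28 mm out of the body towards +x. Point: centre of the brass body, 12 mm above its underside. Grip the body across its 50 mm (y). 0.33 kg.
- longlock_mid (a point): Padlock with the LONG shackle, stays in stock: the same brass body 48 x 50 x 24 mm, but its shackle sticks 62 mm out towards +x. Point: centre of the brass body, 12 mm above its underside.
- euro_mid (a point): Profile cylinder, stays in stock: bare steel double lock cylinder 70 mm long (x), 33 mm wide (y), 17 mm high, lying on its side. Point: its middle, 8.5 mm above the bench.
- knob_mid (a point): Door knob, stays in stock: round steel knob 54 mm across on a rose 62 mm across, standing 58 mm high. Point: on its axis, 29 mm above its underside.
- tray3: Front-door kit tray, THREE compartments, grey, fixed on the bench at left or right of the stock: 190 x 132 mm (x, y), floor 4 mm thick, walls and dividers 4 mm thick, tops 12 mm above the bench. Origin: centre of underside. Large compartment: x -91 to -3, y -62 to +62 mm (centre -47, 0). Small ones, 90 x 60 mm: x +1 to +91, y +2 to +62 and -62 to -2 mm (centres +46, +32 and +46, -32).
- tray2: Shed kit tray, TWO compartments, grey, fixed on the bench on the other side of the stock: 160 x 148 mm (x, y), floor 4 mm thick, walls and divider 4 mm thick, tops 12 mm above the bench. Origin: centre of underside. Narrow compartment 152 x 56 mm: y -70 to -14 mm (centre 0, -42). Wide compartment 152 x 80 mm: y -10 to +70 mm (centre 0, +30).
Not all that is in view belongs to the job. Leave any green or turquoise look-alike of the part that bears padlock_mid alone.

How it is judged:
At the end, for the whole second after the job is handed in: Latch, keep, cylinder, padbolt and padlock in the compartments named (keep and cylinder either way round): each centre at least 4 mm inside its compartment's walls and at most 4 mm above its height when flat on the floor, upright within 0.12 rad, slower than 20 mm/s, released (x of latch_mid in the frame of tray3 between -0.087 and -0.007 m and y of latch_mid in the frame of tray3 between -0.058 and 0.058 m and z of latch_mid in the frame of tray3 below 0.022 m and angle between each of latch_mid, padbolt_mid, padlock_mid's own z axis and vertical below 0.12 rad and ((x of keep_mid in the frame of tray3 between 0.005 and 0.087 m and y of keep_mid in the frame of tray3 between 0.006 and 0.06 m and z of keep_mid in the frame of tray3 below 0.021 m and angle between each of keep_mid, cylinder_mid's own z axis and vertical below 0.12 rad and x of cylinder_mid in the frame of tray3 between 0.005 and 0.087 m and y of cylinder_mid in the frame of tray3 between -0.06 and -0.006 m and z of cylinder_mid in the frame of tray3 below 0.025 m) or (x of keep_mid in the frame of tray3 between 0.005 and 0.087 m and y of keep_mid in the frame of tray3 between -0.06 and -0.006 m and z of keep_mid in the frame of tray3 below 0.021 m and angle between each of keep_mid, cylinder_mid's own z axis and vertical below 0.12 rad and x of cylinder_mid in the frame of tray3 between 0.005 and 0.087 m and y of cylinder_mid in the frame of tray3 between 0.006 and 0.06 m and z of cylinder_mid in the frame of tray3 below 0.025 m)) and x of padbolt_mid in the frame of tray2 between -0.072 and 0.072 m and y of padbolt_mid in the frame of tray2 between -0.066 and -0.018 m and z of each of padbolt_mid, padlock_mid in the frame of tray2 below 0.02 m and x of padlock_mid in the frame of tray2 between -0.072 and 0.072 m and y of padlock_mid in the frame of tray2 between -0.006 and 0.066 m and linear speed of each of latch, keep, cylinder, padbolt, padlock below 0.02 m/s); the robot touches nothing.
It fails at once if the long-shackle padlock, the profile cylinder or the door knob is shifted by more than 30 mm (distance of any of longlock_mid, euro_mid, knob_mid from where it was at the start of the episode above 0.03 m).
It fails at once if a piece is dropped: it falls free of the fingers faster than 0.7 m/s, a fall of some 25 mm ((linear speed of latch above 0.7 m/s and contact force between latch and the fingers below 0.1 N) or (linear speed of keep above 0.7 m/s and contact force between keep and the fingers below 0.1 N) or (linear speed of cylinder above 0.7 m/s and contact force between cylinder and the fingers below 0.1 N) or (linear speed of padbolt above 0.7 m/s and contact force between padbolt and the fingers below 0.1 N) or (linear speed of padlock above 0.7 m/s and contact force between padlock and the fingers below 0.1 N)).
It also fails if it takes over 128 s, if anything falls off the work surface, if the arm or the gripper's body presses on something with over 40 N, if the wrist force passes 120 N, or if a joint passes its speed limit or range.

## Robot

A 7-joint arm with a two-finger parallel gripper is mounted at the origin on the work surface. World frame = base frame: x ahead of the robot, y to its left, z up, the work surface at z = 0. Lengths are in m, angles in rad, forces in N, time in s.
With the tool pointing down it reaches from about 0.4 to 0.85 m from the base axis. Payload 10.4 kg.
Tool frame: the origin (TCP) lies on the centre line of the jaws, within the pads' length; the fingertips stand 11 mm ahead of it and the grasp point (between the pads) lies 8 mm behind it; z points along the fingers, y is the line along which they close (so a half turn about z gives the same grasp; the last joint's range is limited). The gripper opens to 87 mm and grips with 3 to 60 N. Pads are 19 mm wide; open, the fingers measure 117 mm over their backs; the gripper's body (75 mm by 190 mm) begins 51 mm behind the grasp point.
Start: joints at [1.225, 0.332, -0.065, 1.46, 0.022, 1.35, -0.088], TCP at [0.198, -0.593, 0.234] pointing down, gripper open.
Joint ranges: [-2.6, 2.6], [-0.5, 2.12], [-1.47, 1.34], [0.16, 2.42], [-1.27, 4.41], [0.06, 2.06], [-2.6, 2.6]. Speed limits (rad/s): [2.22, 2.22, 2.79, 2.79, 3.14, 3.14, 3.14].

## Interface

Orientations are given as a unit quaternion [x, y, z, w].
In Python, from bench import r gives the robot as it stands.
- The arm moves only by the shell command python3 -m pendant 'ROWS' [OPENING] [FORCE]. ROWS is JSON, a list of rows, each a list of 4 numbers: the shift along the tool's x, y, z in m, then the turn about the tool's z in rad. A call has 1 to 8 rows; each row shifts and turns the commanded pose from where the row before left it, along the tool's axes as they then stand; what a row does not reach is not made up. A row lasts 1/12 s, in which the tool goes at most 41.7 mm and 7.16 degrees, less where a joint would pass 70% of its speed; a pose out of reach is approached as far as the arm can. A call with a gripper value outside its range is refused whole. OPENING is the opening, from 0 (shut) to 1 (fully open), set as the call begins (- or left out, the last holds). The fingers move at their own pace and stop on an object; FORCE is the grip in N (left out, the last holds). Time passes only in rows, so rows that do not move let the fingers close. It gives the time, the measured TCP pose, the force, the opening and the grip force at its end, in the units of the state.
- r.read_state(): the state, without advancing time (a new reading comes with each control period).
- r.camera(name): name is "side" or "top" or "wrist"; returns a dict with "img" (384x512x3 uint8, red, green, blue), "camera_matrix" (3x3 intrinsics, pixels), "dist_coeffs" ([k1, k2, p1, p2, k3] as OpenCV has them; the pictures are not rectified), "xyz" and "attitude" of the camera in the world. Camera axes: x right, y down, z forward; pixel columns grow to the right and rows downward; lengths in m; the calibration is good to about 2 mm. A picture is of the moment at which its call begins. There is no depth.
- r.close_job(): hands the job in; it is judged then, once.
Trained networks look in the newest picture that a camera, given by its name, has taken for a name from the list of things; names that differ only in an ending like _2 or _b are one class to them, and where a whole thing is asked for, a point or a joint stands for the part that bears it (a point fixed in the world has none). Each returns a list of dicts, best first, with "score" (0 to 1); they miss things now and then, are a little off and sometimes report something else, mostly with a low value. They report only what shows in the picture. A call takes as long as a camera call. They do not tell look-alikes from the thing itself.
- r.outline_of(thing, camera): "mask" (384x512 bool, what is visible of it) and "bbox" ([centre column, centre row, width, height] in pixels, round what is visible of it).
The state is a dict: "time": time; "joint_positions": joint angles; "joint_vel": joint speeds; "joint_torque": joint torques, N m; "ee_pos": TCP position; "eef_rot": TCP orientation; "ft_force": force on the tool from outside, world axes, zero at the start; "torque": the same for the moment, N m; "width": finger opening in m; "grip_force": force on a finger pad.
Only numpy, scipy, OpenCV 4.12 (cv2) and the standard library are available. Lean on these libraries where they do the work, as an engineer would, in place of code of your own. Each camera call takes 0.05 s, during which the arm holds its last target. There are 200 camera calls.

## Working session

There is one attempt and no reset: what is moved stays moved. The work goes in short steps, Python scripts to look and compute and a shell command to move; the robot and the scene stay as the last step left them, time stands still between calls to the robot, and variables do not carry over. Pictures are saved under pics/ and viewed, at most 14 in all, crops included, and the job is handed in when it is done.

```bash
ls; mkdir -p pics
python3 - <<'E'
from bench import r
import cv2,numpy as np
s=r.read_state(); print({k:np.round(v,3).tolist() for k,v in s.items()})
for n in ("top","side"):
    c=r.camera(n); cv2.imwrite(f"pics/{n}0.png",cv2.resize(c["img"][:,:,::-1],(800,600)))
    print(n,np.round(c["camera_matrix"],1).tolist(),np.round(c["dist_coeffs"],3).tolist(),np.round(c["xyz"],3).tolist(),np.round(c["attitude"],4).tolist())
    for t in "latch_mid keep_mid cylinder_mid padbolt_mid padlock_mid longlock_mid euro_mid knob_mid tray3 tray2".split():
        print(t,[(round(float(o["score"]),2),np.round(o["bbox"]).astype(int).tolist(),int(o["mask"].sum())) for o in r.outline_of(t,n)])
E
```

```text
pics
{'time': 0.0, 'joint_positions': [1.225, 0.333, -0.065, 1.461, 0.022, 1.35, -0.089], 'joint_vel': [0.001, -0.001, 0.001, -0.0, -0.001, 0.001, 0.001], 'joint_torque': [-0.0, -62.325, 0.024, -38.989, -0.061, 0.04, 0.0], 'ee_pos': [0.198, -0.592, 0.233], 'eef_rot': [0.987, 0.161, -0.0, -0.001], 'ft_force': [0.464, 0.244, 0.543], 'torque': [-0.017, -0.045, 0.016], 'grip_force': 0.0, 'width': 0.087}
top [[405.2, 0.0, 250.2], [0.0, 405.2, 197.9], [0.0, 0.0, 1.0]] [-0.107, 0.0, 0.0, 0.0, 0.0] [0.576, 0.006, 1.074] [0.7111, -0.7023, 0.0258, -0.0224]
latch_mid [(0.68, [222, 280, 34, 41], 916)]
keep_mid [(0.53, [326, 272, 17, 24], 321)]
cylinder_mid [(0.72, [329, 212, 14, 15], 165)]
padbolt_mid [(0.95, [172, 275, 21, 49], 739)]
padlock_mid [(0.85, [248, 173, 28, 32], 445), (0.76, [192, 168, 35, 21], 416), (0.75, [270, 129, 30, 24], 429), (0.64, [225, 214, 24, 35], 429), (0.54, [272, 213, 17, 29], 329)]
longlock_mid [(0.74, [274, 274, 31, 37], 604), (0.3, [113, 252, 67, 74], 3792)]
euro_mid [(0.88, [272, 213, 15, 27], 350), (0.24, [385, 246, 59, 83], 3866)]
knob_mid [(0.59, [175, 211, 26, 
[... 388 characters left out ...]
 [(0.57, [199, 194, 32, 26], 588)]
keep_mid [(0.55, [204, 256, 33, 22], 448)]
cylinder_mid [(0.47, [273, 252, 16, 19], 192)]
padbolt_mid [(0.96, [201, 172, 43, 15], 384)]
padlock_mid [(0.79, [344, 212, 19, 19], 325), (0.72, [298, 200, 26, 21], 373), (0.61, [258, 193, 30, 12], 304), (0.61, [218, 150, 51, 26], 1014), (0.59, [293, 179, 12, 19], 242)]
longlock_mid [(0.94, [198, 226, 44, 18], 481)]
euro_mid [(0.67, [261, 221, 27, 12], 313), (0.36, [254, 168, 16, 18], 292)]
knob_mid []
tray3 [(0.91, [236, 313, 105, 62], 5843), (0.78, [219, 150, 53, 26], 1048), (0.4, [198, 224, 37, 22], 451)]
tray2 [(0.91, [236, 313, 105, 62], 5843), (0.78, [219, 150, 53, 26], 1048), (0.4, [198, 224, 37, 22], 451)]
```

View pics/top0.png

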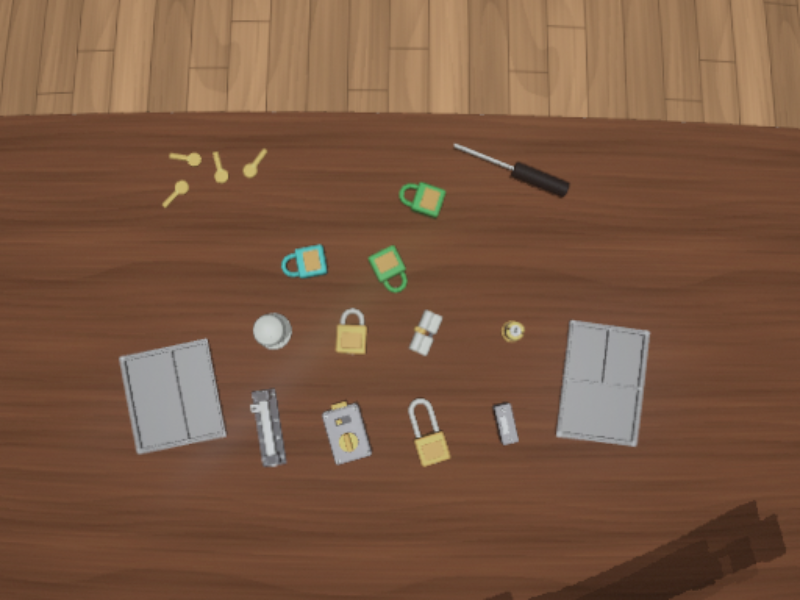

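View pics/side0.png

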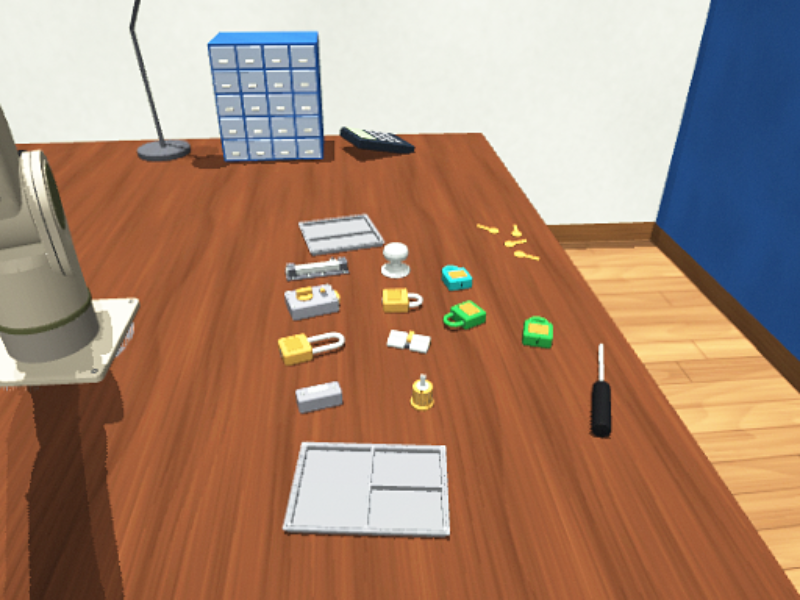

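The top view, enlarged 1.5625x, shows tray2 at left (172,396) with its wide compartment at far left. Tray3 is at right (603,382) with its small compartments at the top, towards +x. The short brass padlock is at (351,335) and the long one at (430,435). The latch is at (347,432), the keep at (506,424), the cylinder at (513,331) and the padbolt at (268,428). The green and turquoise locks are decoys.

```bash
cat > h.py <<'E'
from bench import r
import cv2,numpy as np
from scipy.spatial.transform import Rotation as R
def plane(c,px,h):
    px=np.asarray(px,float).reshape(-1,1,2)
    u=cv2.undistortPoints(px,c["camera_matrix"],np.array(c["dist_coeffs"])).reshape(-1,2)
    d=R.from_quat(c["attitude"]).apply(np.c_[u,np.ones(len(u))]); o=np.array(c["xyz"])
    return (o+d*((h-o[2])/d[:,2])[:,None])[:,:2]
def rect(c,mask,h):
    n,l,st,_=cv2.connectedComponentsWithStats(mask.astype(np.uint8)); mask=l==1+np.argmax(st[1:,4])
    v,u=np.nonzero(mask); p=plane(c,np.c_[u,v],h)
    (x,y),(a,b),t=cv2.minAreaRect((p*1000).astype(np.float32))
    if a<b: a,b,t=b,a,t+90
    t=(t+90)%180-90   # long-axis angle in deg, world
    return np.round([x,y,t,a,b],1).tolist()
def brass(c,mask,box=6):
    hsv=cv2.cvtColor(c["img"],cv2.COLOR_RGB2HSV)
    m=cv2.dilate(mask.astype(np.uint8),np.ones((box,box)))>0
    return m&(hsv[...,0]>14)&(hsv[...,0]<32)&(hsv[...,1]>100)&(hsv[...,2]>120)
def tcp():
    s=r.read_state(); m=R.from_quat(s["eef_rot"]).as_matrix()
    return np.array(s["ee_pos"]),np.arctan2(m[1,0],m[0,0]),s
def go(x,y,z,deg):  # mm, tool-x heading deg -> tool-frame shift (before turning), turn
    p,yaw,s=tcp(); q=R.from_quat(s["eef_rot"])
    d=q.inv().apply(np.array([x,y,z])/1000-p); t=(np.radians(deg)-yaw+np.pi/2)%np.pi-np.pi/2
    print("tool shift mm",np.round(d*1000,1),"turn about tool z",round(-t,3),"yaw",round(np.degrees(yaw),1),"q7",round(s["joint_positions"][6],2))
E
python3 - <<'E'
from h import *
c=r.camera("top")
H=dict(latch_mid=.028,keep_mid=.026,cylinder_mid=.034,padbolt_mid=.015,padlock_mid=.024,longlock_mid=.024,euro_mid=.017,knob_mid=.05,tray3=.012)
for t,h in H.items():
    for o in r.outline_of(t,"top"):
        print(t,round(float(o["score"]),2),rect(c,o["mask"],h), rect(c,brass(c,o["mask"]),h) if "lock" in t and brass(c,o["mask"]).sum()>60 else "")
w=r.camera("wrist"); print(np.round(w["xyz"],3),np.round(w["camera_matrix"][0],1),R.from_quat(w["attitude"]).as_matrix().round(2).tolist(),tcp()[1])
E
```

```text
latch_mid 0.81 [445.8, 72.4, 16.3, 99.8, 64.7] 
keep_mid 0.83 [461.1, -189.2, 12.4, 68.2, 31.2] 
cylinder_mid 0.74 [612.1, -55.4, -20.1, 70.1, 34.0] 
cylinder_mid 0.72 [615.8, -197.6, -63.1, 35.0, 30.0] 
padbolt_mid 0.77 [448.2, 205.2, 9.6, 124.3, 43.1] 
padlock_mid 0.89 [837.8, -46.9, 70.5, 78.5, 53.2] [836.0, -61.5, -20.9, 32.0, 23.6]
padlock_mid 0.84 [613.0, 67.2, 0.8, 72.7, 49.3] [597.9, 67.8, 87.2, 50.7, 48.3]
padlock_mid 0.67 [716.5, 4.7, 27.4, 74.0, 52.7] [727.9, 10.6, -62.5, 31.7, 22.4]
padlock_mid 0.65 [725.5, 149.1, -78.0, 75.5, 51.9] [729.0, 136.4, 14.8, 29.5, 22.9]
padlock_mid 0.37 [447.6, -62.4, 11.9, 107.4, 49.0] [418.5, -69.2, -70.9, 50.5, 48.1]
longlock_mid 0.56 [448.3, -62.0, 12.0, 109.9, 48.5] [418.5, -69.2, -70.9, 50.5, 48.1]
euro_mid 0.58 [613.3, -57.3, -23.9, 68.2, 31.4] 
knob_mid 0.63 [610.3, 195.3, -89.2, 64.0, 55.8] 
tray3 0.72 [497.0, 369.5, 13.4, 172.3, 159.2] 
tray3 0.71 [528.0, -360.2, -7.7, 200.6, 140.2] 
tray3 0.19 [615.3, -201.9, -89.4, 37.3, 34.3] 
[ 0.273 -0.568  0.386] [265.6   0.  253.1] [[0.32, -0.91, -0.27], [-0.95, -0.3, -0.09], [-0.0, 0.29, -0.96]] 0.32278888952964946
```

```bash
M='[[0.024,-0.018,0.005,0.007],[0.024,-0.018,0.005,0.007],[0.024,-0.018,0.005,0.007],[0.024,-0.018,0.005,0.007],[0.024,-0.018,0.005,0.007],[0.024,-0.018,0.005,0.007],[0.024,-0.018,0.005,0.007],[0.024,-0.018,0.005,0.007]]'; echo skip; python3 -m pendant '[[0.024,-0.018,0.005,0.007],[0.024,-0.018,0.005,0.007],[0.024,-0.018,0.005,0.007],[0.024,-0.018,0.005,0.007],[0.024,-0.018,0.005,0.007],[0.024,-0.018,0.005,0.007],[0.024,-0.018,0.005,0.007],[0.024,-0.018,0.005,0.007]]' 0.6 30; python3 -m pendant '[[0.024,-0.018,0.005,0.007],[0.024,-0.018,0.005,0.007],[0.024,-0.018,0.005,0.007],[0.024,-0.018,0.005,0.007],[0.024,-0.018,0.005,0.007],[0.024,-0.018,0.005,0.007],[0.024,-0.018,0.005,0.007],[0,0,0,0]]'
python3 - <<'E'
from h import *
c=r.camera("wrist"); cv2.imwrite("pics/w1.png",c["img"][:,:,::-1])
for t,h in dict(keep_mid=.026,cylinder_mid=.034,tray3=.012,latch_mid=.028).items():
    for o in r.outline_of(t,"wrist"): print(t,round(float(o["score"]),2),np.round(o["bbox"]).tolist(),rect(c,o["mask"],h))
go(461,-189,26,12.4)
E
```

```text
skip
time: 2.32
ee_pos: [0.3401, -0.3975, 0.1935]
eef_rot: [0.991, 0.133, 0.0, 0.0]
ft_force: [0.6, -0.1, -1.0]
width: 0.053
grip_force: 0.0
time: 2.98
ee_pos: [0.475, -0.2296, 0.158]
eef_rot: [0.994, 0.112, 0.001, -0.001]
ft_force: [-0.6, 1.5, 0.2]
width: 0.0517
grip_force: 0.0
keep_mid 0.74 [222.0, 194.0, 34.0, 58.0] [464.5, -194.2, 12.8, 68.2, 30.8]
cylinder_mid 0.87 [262.0, 50.0, 34.0, 46.0] [612.2, -205.5, 14.2, 37.6, 31.0]
latch_mid 0.63 [16.0, 155.0, 29.0, 87.0] [451.7, 26.9, -2.4, 91.8, 31.2]
tool shift mm [  0.4 -49.  132.7] turn about tool z -0.0 yaw 12.4 q7 -1.04
```

View pics/w1.png

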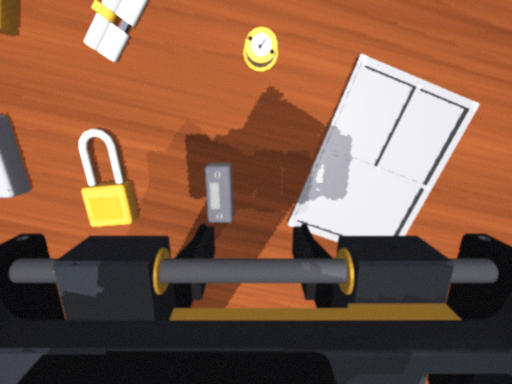

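The wrist view shows the keep at (222,194), the cylinder at (262,50) and tray3 at right. The keep's size and heading match the top view, so I'll grasp it.

```bash
python3 -m pendant '[[0,-0.023,0.02,0],[0.002,-0.023,0.02,0],[0,0,0.03,0],[0,0,0.03,0],[0,0,0.02,0],[0,0,0.012,0],[0,0,0.005,0],[0,0,0,0]]'; python3 -m pendant '[[0,0,0,0],[0,0,0,0],[0,0,0,0],[0,0,0,0],[0,0,0,0]]' 0.1 25
python3 -m pendant '[[0,0,-0.02,0],[0,0,-0.03,0],[0,0,-0.03,0],[0,0,-0.03,0],[0,0,0,0]]'
python3 - <<'E'
from h import *
c=r.camera("wrist"); cv2.imwrite("pics/w2.png",c["img"][:,:,::-1])
for t in ("tray3",):
    for o in r.outline_of(t,"wrist"): print(t,round(float(o["score"]),2),np.round(o["bbox"]).tolist(),rect(c,o["mask"],.012))
go(528,-360,130,-7.7)
E
```

```text
time: 3.9
ee_pos: [0.4633, -0.1908, 0.0212]
eef_rot: [0.994, 0.108, -0.0, -0.0]
ft_force: [0.5, -0.4, -0.1]
width: 0.0522
grip_force: 0.0
time: 4.32
ee_pos: [0.4642, -0.1906, 0.0222]
eef_rot: [0.994, 0.109, 0.001, 0.0]
ft_force: [-1.5, 0.5, 3.6]
width: 0.0278
grip_force: 25.0
time: 4.73
ee_pos: [0.4667, -0.1911, 0.1374]
eef_rot: [0.994, 0.109, 0.004, 0.002]
ft_force: [1.4, 0.0, -0.5]
width: 0.0277
grip_force: 25.0
tray3 0.75 [418.0, 156.0, 188.0, 204.0] [529.9, -361.3, -7.4, 198.0, 142.9]
tool shift mm [ 25.6 179.2   2.9] turn about tool z 0.352 yaw 12.5 q7 -1.12
```

```bash
python3 -m pendant '[[0,0.033,0,0],[0,0.033,0,0],[0,0.033,0,0],[0,0.033,0,0],[0,0.035,0,0.117],[0,0,0,0.117],[0,0,0,0.117],[0,0,0,0]]'
python3 -m pendant '[[0,0,0,0]]'
python3 - <<'E'
from h import *
c=r.camera("wrist"); cv2.imwrite("pics/w2.png",c["img"][:,:,::-1])
for t in ("tray3",):
    for o in r.outline_of(t,"wrist"): print(t,round(float(o["score"]),2),np.round(o["bbox"]).tolist(),rect(c,o["mask"],.012))
go(579,-335,130,-7.6)
E
```

```text
time: 5.5
ee_pos: [0.499, -0.3532, 0.1293]
eef_rot: [0.998, -0.07, -0.001, -0.001]
ft_force: [-0.8, 1.1, -1.5]
width: 0.0275
grip_force: 25.0
time: 5.58
ee_pos: [0.4993, -0.3526, 0.13]
eef_rot: [0.998, -0.064, -0.001, -0.001]
ft_force: [0.2, -0.2, -1.0]
width: 0.0278
grip_force: 25.0
tray3 0.72 [257.0, 156.0, 153.0, 190.0] [531.2, -362.4, -7.2, 194.2, 141.8]
tool shift mm [ 76.5 -27.7   0.8] turn about tool z 0.004 yaw -7.4 q7 -1.24
```

View pics/w2.png

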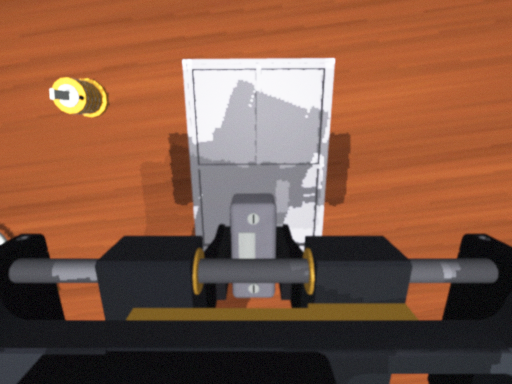

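Run:
```python
from h import *
c=r.camera("wrist")
p=plane(c,[[183,59],[334,59],[257.5,163.5],[257.5,62]],.012)*1000; print(p.round(1), np.linalg.norm(p[0]-p[1]),np.linalg.norm(p[2]-(p[0]+p[1])/2))
d=p[0]-p[1]; print(np.degrees(np.arctan2(-d[0],d[1])))
```

```text
[[ 637.2 -305.5]
 [ 619.1 -443.7]
 [ 531.9 -361.5]
 [ 625.8 -373.4]] 139.32408845390384 97.13343271071341
-7.48830639309572
```

```bash
python3 -m pendant '[[0.027,-0.01,0,0],[0.027,-0.01,0,0],[0.026,-0.009,0.02,0],[0,0,0.025,0],[0,0,0.025,0],[0,0,0.02,0],[0,0,0.008,0],[0,0,0,0]]'
python3 -m pendant '[[0,0,0.003,0],[0,0,0.002,0],[0,0,0,0]]'
```

```text
time: 6.4
ee_pos: [0.5816, -0.3344, 0.0313]
eef_rot: [0.998, -0.066, -0.002, -0.001]
ft_force: [0.1, 1.0, -0.6]
width: 0.0278
grip_force: 25.0
time: 6.65
ee_pos: [0.5836, -0.3355, 0.0297]
eef_rot: [0.998, -0.066, 0.001, 0.0]
ft_force: [-0.2, -0.1, -0.7]
width: 0.0278
grip_force: 25.0
```

```bash
python3 -m pendant '[[0,0,0.002,0],[0,0,0,0]]'; python3 -m pendant '[[0,0,0.001,0],[0,0,0,0],[0,0,0,0]]'; python3 -m pendant '[[0,0,0,0]]'
```

```text
time: 6.82
ee_pos: [0.5832, -0.3354, 0.0271]
eef_rot: [0.998, -0.067, 0.0, 0.0]
ft_force: [-0.6, 0.3, -1.1]
width: 0.0277
grip_force: 25.0
time: 7.07
ee_pos: [0.5833, -0.3354, 0.0264]
eef_rot: [0.998, -0.067, 0.0, 0.0]
ft_force: [-2.7, 1.2, 5.7]
width: 0.0279
grip_force: 25.0
time: 7.15
ee_pos: [0.5833, -0.3354, 0.0263]
eef_rot: [0.998, -0.067, 0.0, 0.0]
ft_force: [-1.6, 1.5, 6.5]
width: 0.0279
grip_force: 25.0
```

```bash
python3 -m pendant '[[0,0,0,0],[0,0,0,0],[0,0,0,0],[0,0,-0.01,0],[0,0,-0.03,0],[0,0,-0.03,0],[-0.01,-0.03,-0.03,0],[-0.012,-0.033,0,0]]' 0.55; python3 -m pendant '[[-0.012,-0.033,0,0],[-0.011,-0.029,0,0],[0,0,0,0],[0,0,0,0]]' 0.6
python3 - <<'E'
from h import *
c=r.camera("wrist"); cv2.imwrite("pics/w3.png",c["img"][:,:,::-1])
for t in ("cylinder_mid","keep_mid"):
    for o in r.outline_of(t,"wrist"): print(t,round(float(o["score"]),2),np.round(o["bbox"]).tolist(),rect(c,o["mask"],.034))
go(613,-201,60,-7.4)
E
```

```text
time: 7.82
ee_pos: [0.5723, -0.2743, 0.1312]
eef_rot: [0.998, -0.069, 0.005, 0.002]
ft_force: [2.4, 0.5, 1.2]
width: 0.0479
grip_force: 0.0
time: 8.15
ee_pos: [0.5556, -0.2048, 0.1254]
eef_rot: [0.998, -0.065, 0.001, 0.0]
ft_force: [-0.5, -1.1, 0.1]
width: 0.0519
grip_force: 0.0
cylinder_mid 0.81 [247.0, 137.0, 38.0, 37.0] [618.1, -206.3, -7.5, 30.7, 29.8]
keep_mid 0.65 [385.0, 159.0, 47.0, 70.0] [582.4, -328.4, -7.3, 64.3, 34.9]
tool shift mm [ 56.2 -14.9  64.6] turn about tool z -0.006 yaw -7.7 q7 -1.52
```

View pics/w3.png

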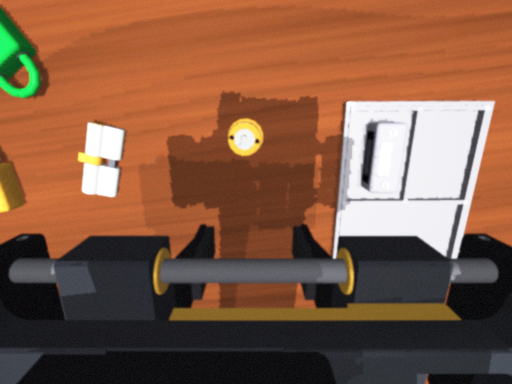

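```bash
python3 -m pendant '[[0.03,-0.006,0,0],[0.03,-0.006,0,0],[0,0,0.015,0],[0,0,0.03,0],[0,0,0.03,0],[0,0,0.017,0],[0,0,0.01,0],[0,0,0,0]]'; python3 -m pendant '[[0,0,0,0],[0,0,0,0],[0,0,0,0],[0,0,0,0],[0,0,0,0]]' 0.1 25
```

```text
time: 8.97
ee_pos: [0.6148, -0.2036, 0.0196]
eef_rot: [0.998, -0.067, -0.002, -0.0]
ft_force: [0.0, -0.2, 0.1]
width: 0.0521
grip_force: 0.0
time: 9.38
ee_pos: [0.617, -0.2033, 0.0235]
eef_rot: [0.998, -0.067, 0.001, 0.0]
ft_force: [0.0, -0.6, 4.7]
width: 0.0295
grip_force: 25.0
```

```bash
python3 -m pendant '[[0,0,-0.015,0],[0,0,-0.03,0],[0,0.01,-0.03,0],[-0.003,0.033,0,0],[-0.003,0.033,0,0],[-0.003,0.033,0,0],[-0.003,0.033,0,0],[-0.003,0.033,0,0]]'; python3 -m pendant '[[-0.002,0.025,0,0],[0,0,0.015,0],[0,0,0.03,0],[0,0,0.015,0],[0,0,0.005,0],[0,0,0.002,0],[0,0,0,0],[0,0,0,0]]'
```

```text
time: 10.05
ee_pos: [0.5776, -0.3756, 0.0975]
eef_rot: [0.998, -0.066, 0.0, 0.0]
ft_force: [-0.1, 0.4, -0.8]
width: 0.0296
grip_force: 25.0
time: 10.72
ee_pos: [0.5738, -0.3989, 0.0318]
eef_rot: [0.998, -0.066, 0.001, 0.0]
ft_force: [-0.2, -0.0, -2.9]
width: 0.0296
grip_force: 25.0
```

```bash
python3 -m pendant '[[0,0,0.001,0],[0,0,0,0],[0,0,0,0]]'
```

```text
time: 10.97
ee_pos: [0.5732, -0.3989, 0.03]
eef_rot: [0.998, -0.067, 0.0, 0.0]
ft_force: [-0.5, 0.6, -2.0]
width: 0.0291
grip_force: 25.0
```

```bash
python3 -m pendant '[[0,0,0.001,0],[0,0,0,0],[0,0,0,0]]'; python3 -m pendant '[[0,0,0.001,0],[0,0,0,0],[0,0,0,0]]'
```

```text
time: 11.22
ee_pos: [0.5729, -0.3987, 0.0282]
eef_rot: [0.998, -0.067, -0.0, -0.0]
ft_force: [0.5, 0.8, -1.9]
width: 0.0293
grip_force: 25.0
time: 11.47
ee_pos: [0.573, -0.3988, 0.0276]
eef_rot: [0.998, -0.067, 0.0, 0.0]
ft_force: [-0.2, -0.1, 1.4]
width: 0.0297
grip_force: 25.0
```

```bash
python3 -m pendant '[[0,0,0,0],[0,0,0,0],[0,0,0,0],[0,0,-0.015,0],[0,0,-0.03,0],[0,0,-0.03,0],[0,0,-0.03,0],[-0.016,-0.0313,0,0]]' 0.55; python3 -m pendant '[[-0.016,-0.0313,0,0],[-0.016,-0.0313,0,0],[-0.016,-0.0313,0,0],[-0.016,-0.0313,0,0],[-0.016,-0.0313,0,0],[-0.016,-0.0313,0,0],[-0.016,-0.0313,0,0],[-0.016,-0.0313,0,0]]' 0.93;  python3 -m pendant '[[-0.016,-0.0313,0,0],[-0.016,-0.0313,0,0],[-0.016,-0.0313,0,0],[-0.016,-0.0313,0,-0.1],[-0.014,-0.03,0,-0.11],[0,0,0,-0.1],[0,0,0,-0.1],[0,0,0,0]]'
python3 - <<'E'
from h import *
c=r.camera("wrist"); cv2.imwrite("pics/w4.png",c["img"][:,:,::-1])
for t in ("latch_mid","padlock_mid","padbolt_mid"):
    for o in r.outline_of(t,"wrist"): print(t,round(float(o["score"]),2),np.round(o["bbox"]).tolist(),rect(c,o["mask"],.026))
go(446,72,60,16)
E
```

```text
time: 12.13
ee_pos: [0.5638, -0.3732, 0.1407]
eef_rot: [0.998, -0.07, 0.005, 0.004]
ft_force: [0.9, -0.7, 1.8]
width: 0.0477
grip_force: 0.0
time: 12.8
ee_pos: [0.4671, -0.0991, 0.1334]
eef_rot: [0.998, -0.067, 0.001, 0.0]
ft_force: [0.7, 1.8, -0.3]
width: 0.0806
grip_force: 0.0
time: 13.47
ee_pos: [0.408, 0.0632, 0.1333]
eef_rot: [0.99, 0.141, 0.001, 0.001]
ft_force: [0.3, -0.4, 0.2]
width: 0.0812
grip_force: 0.0
latch_mid 0.9 [254.0, 155.0, 63.0, 102.0] [447.0, 72.7, 16.7, 95.8, 61.7]
padlock_mid 0.97 [308.0, 17.0, 62.0, 34.0] [576.2, 64.5, -73.8, 51.2, 22.2]
padbolt_mid 0.75 [128.0, 113.0, 54.0, 136.0] [450.9, 198.6, 9.9, 121.7, 45.9]
tool shift mm [39.2  0.9 72.6] turn about tool z -0.006 yaw 15.7 q7 -1.54
```

View pics/w4.png

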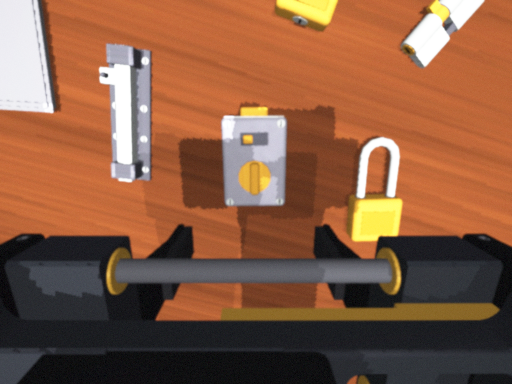

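```bash
python3 -m pendant '[[0.018,0,0.01,0],[0.018,0.001,0.02,0],[0,0,0.03,0],[0,0,0.025,0],[0,0,0.015,0],[0,0,0.008,0],[0,0,0.002,0],[0,0,0,0]]'; python3 -m pendant '[[0,0,0,0],[0,0,0,0],[0,0,0,0],[0,0,0,0],[0,0,0,0]]' 0.4 45
```

```text
time: 14.33
ee_pos: [0.4428, 0.0714, 0.0224]
eef_rot: [0.991, 0.137, -0.0, -0.0]
ft_force: [0.3, 0.4, 1.0]
width: 0.0809
grip_force: 0.0
time: 14.75
ee_pos: [0.4432, 0.0717, 0.0229]
eef_rot: [0.99, 0.138, 0.001, 0.0]
ft_force: [-1.4, 0.1, 7.4]
width: 0.0617
grip_force: 45.0
```

```bash
python3 -m pendant '[[0,0,-0.01,0],[0,0,-0.02,0],[0,0,-0.03,0],[0,0,-0.03,0],[-0.003,0.015,0,0],[-0.0059,0.0314,0,0],[-0.0059,0.0314,0,0],[-0.0059,0.0314,0,0]]'; python3 -m pendant '[[-0.0059,0.0314,0,0],[-0.0059,0.0314,0,0],[-0.0059,0.0314,0,0],[-0.0059,0.0314,0,0],[-0.0059,0.0314,0,0],[-0.0059,0.0314,0,0],[-0.0059,0.0314,0,0],[-0.0059,0.0314,0,0]]'; python3 -m pendant '[[-0.0059,0.0314,0,0],[-0.0059,0.0314,0,-0.1],[0,0,0,-0.118],[0,0,0,-0.118],[0,0,0,-0.118],[0,0,0,-0.118],[0,0,0,-0.118],[0,0,0,-0.118]]'; python3 -m pendant '[[0,0,0,-0.118],[0,0,0,-0.118],[0,0,0,-0.118],[0,0,0,0],[0,0,0,0]]'
python3 - <<'E'
from h import *
go(485.4,-356,28,82.6)
c=r.camera("side"); cv2.imwrite("pics/s2.png",c["img"][150:,:,::-1])
E
```

```text
time: 15.42
ee_pos: [0.452, -0.0404, 0.1126]
eef_rot: [0.99, 0.138, -0.0, 0.0]
ft_force: [0.8, 1.2, -6.3]
width: 0.0617
grip_force: 44.9
time: 16.08
ee_pos: [0.4751, -0.2951, 0.1123]
eef_rot: [0.99, 0.138, -0.0, -0.0]
ft_force: [0.4, 1.1, -4.8]
width: 0.0615
grip_force: 44.9
time: 16.75
ee_pos: [0.481, -0.357, 0.1121]
eef_rot: [0.855, 0.519, -0.0, -0.001]
ft_force: [0.2, -0.6, -5.9]
width: 0.062
grip_force: 44.9
time: 17.17
ee_pos: [0.4811, -0.3572, 0.1121]
eef_rot: [0.753, 0.657, 0.0, -0.001]
ft_force: [-0.4, 0.0, -4.6]
width: 0.0617
grip_force: 44.9
tool shift mm [ 1.7  4.1 84.1] turn about tool z -0.007 yaw 82.2 q7 0.29
```

View pics/s2.png

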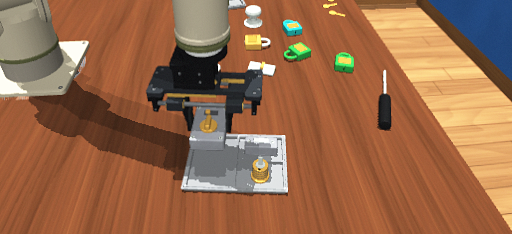

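The side view shows the latch level above tray3, with the cylinder standing at (262,170) and the keep in its slot. I'll lower it now.

```bash
python3 -m pendant '[[0.002,0.004,0.01,0],[0,0,0.025,0],[0,0,0.025,0],[0,0,0.014,0],[0,0,0.006,0],[0,0,0.002,0],[0,0,0,0],[0,0,0,0]]'; python3 -m pendant '[[0,0,0.0015,0],[0,0,0,0],[0,0,0,0]]'
```

```text
time: 17.88
ee_pos: [0.4867, -0.3564, 0.0314]
eef_rot: [0.752, 0.659, 0.0, 0.001]
ft_force: [0.6, 0.4, -5.8]
width: 0.062
grip_force: 44.9
time: 18.13
ee_pos: [0.4861, -0.3562, 0.0294]
eef_rot: [0.752, 0.659, 0.0, 0.001]
ft_force: [0.3, -0.2, -5.6]
width: 0.0614
grip_force: 44.9
```

```bash
python3 -m pendant '[[0,0,0.0015,0],[0,0,0,0],[0,0,0,0]]'; python3 -m pendant '[[0,0,0.001,0],[0,0,0,0],[0,0,0,0]]'
```

```text
time: 18.38
ee_pos: [0.4859, -0.3559, 0.0272]
eef_rot: [0.752, 0.659, -0.0, -0.0]
ft_force: [-0.5, 0.3, -6.1]
width: 0.0617
grip_force: 44.9
time: 18.63
ee_pos: [0.4859, -0.356, 0.027]
eef_rot: [0.752, 0.659, -0.0, 0.0]
ft_force: [-4.3, 3.1, 5.4]
width: 0.0616
grip_force: 45.0
```

```bash
python3 -m pendant '[[0,0,0,0],[0,0,0,0],[0,0,0,0],[0,0,-0.015,0],[0,0,-0.03,0],[0,0,-0.03,0],[0,0,-0.03,0],[0.033,0,0,0]]' 0.82; python3 -m pendant '[[0.033,0,0,0],[0.033,0,0,0],[0.033,0,0,0],[0.033,0,0,0],[0.033,0,0,0],[0.033,0,0,0],[0.033,0,0,0],[0.033,0,0,0]]';  python3 -m pendant '[[0.033,0,0,0],[0.033,0,0,0],[0.033,0,0,0],[0.03,0,0,0.1],[0,0,0,0.116],[0,0,0,0.116],[0,0,0,0.116],[0,0,0,0.116]]';  python3 -m pendant '[[0,0,0,0.116],[0,0,0,0.116],[0,0,0,0.116],[0,0,0,0.116],[0,0,0,0.116],[0,0,0,0.116],[0,0,0,0.116],[0,0,0,0.116]]' 0.8; python3 -m pendant '[[0,0,0,0],[0,0,0,0]]'
python3 - <<'E'
from h import *
c=r.camera("wrist"); cv2.imwrite("pics/w5.png",c["img"][:,:,::-1])
for t in ("padlock_mid","padbolt_mid"):
    for o in r.outline_of(t,"wrist"): print(t,round(float(o["score"]),2),np.round(o["bbox"]).tolist(),rect(c,o["mask"],.02), rect(c,brass(c,o["mask"]),.02))
go(598,68,60,-2)
E
```

```text
time: 19.3
ee_pos: [0.4911, -0.3309, 0.1374]
eef_rot: [0.755, 0.656, -0.0, 0.005]
ft_force: [1.3, -0.3, -0.5]
width: 0.0714
grip_force: 0.0
time: 19.97
ee_pos: [0.5253, -0.0599, 0.1316]
eef_rot: [0.752, 0.659, 0.0, 0.001]
ft_force: [0.5, -0.6, 0.2]
width: 0.0711
grip_force: 0.0
time: 20.63
ee_pos: [0.5423, 0.0667, 0.1314]
eef_rot: [0.907, 0.421, 0.0, 0.0]
ft_force: [-0.1, 0.3, -0.4]
width: 0.0714
grip_force: 0.0
time: 21.3
ee_pos: [0.5423, 0.0665, 0.1314]
eef_rot: [1.0, -0.029, 0.0, -0.0]
ft_force: [0.7, -0.9, -0.7]
width: 0.07
grip_force: 0.0
time: 21.47
ee_pos: [0.5421, 0.0666, 0.1314]
eef_rot: [1.0, -0.025, 0.0, 0.0]
ft_force: [1.2, 0.3, -0.3]
width: 0.0691
grip_force: 0.0
padlock_mid 0.81 [151.0, 16.0, 93.0, 33.0] [709.5, 146.2, 86.9, 77.0, 23.3] [717.2, 134.1, 87.0, 25.6, 6.6]
padlock_mid 0.76 [249.0, 124.0, 54.0, 82.0] [613.4, 66.3, -2.9, 74.1, 50.7] [599.7, 67.0, 87.1, 50.9, 48.8]
padlock_mid 0.64 [314.0, 25.0, 72.0, 50.0] [695.9, 6.1, 87.1, 58.7, 35.8] [713.6, 16.3, 87.1, 6.0, 1.5]Traceback (most recent call last):
  File "<stdin>", line 4, in <module>
  File "h.py", line 10, in rect
    n,l,st,_=cv2.connectedComponentsWithStats(mask.astype(np.uint8)); mask=l==1+np.argmax(st[1:,4])
                                                                                ~~~~~~~~~^^^^^^^^^^
    return _wrapfunc(a, 'argmax', axis=axis, out=out, **kwds)
    return bound(*args, **kwds)
ValueError: attempt to get argmax of an empty sequence
```

View pics/w5.png

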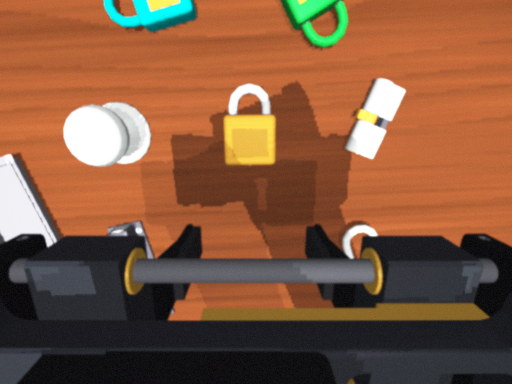

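Short padlock at (249,125), consistent with the top view. Grasping its brass body.

```bash
python3 -m pendant '[[0.028,-0.002,0,0],[0.029,-0.002,0.015,0],[0,0,0.03,0],[0,0,0.03,0],[0,0,0.02,0],[0,0,0.01,0],[0,0,0.005,0],[0,0,0,0]]'; python3 -m pendant '[[0,0,0,0],[0,0,0,0],[0,0,0,0],[0,0,0,0],[0,0,0,0]]' 0.3 40;  python3 -m pendant '[[0,0,-0.01,0],[0,0,-0.02,0],[0,0,-0.03,0],[0,0,-0.03,0],[0,0,-0.02,0],[0,0,0,0]]'
python3 - <<'E'
from h import *
go(505,330,130,9)
E
```

```text
time: 22.28
ee_pos: [0.5989, 0.0674, 0.0209]
eef_rot: [1.0, -0.026, -0.0, -0.0]
ft_force: [-0.3, 0.6, -0.6]
width: 0.0696
grip_force: 0.0
time: 22.7
ee_pos: [0.5997, 0.0673, 0.0222]
eef_rot: [1.0, -0.027, 0.001, 0.0]
ft_force: [-1.3, -0.5, 5.7]
width: 0.0498
grip_force: 40.0
time: 23.2
ee_pos: [0.6013, 0.068, 0.1365]
eef_rot: [1.0, -0.027, 0.004, -0.0]
ft_force: [0.9, 0.9, -2.1]
width: 0.0497
grip_force: 40.0
tool shift mm [-110.2 -256.6    6. ] turn about tool z -0.21 yaw -3.0 q7 -1.95
```

```bash
python3 -m pendant '[[-0.017,-0.032,0,0],[-0.017,-0.032,0,0],[-0.017,-0.032,0,0],[-0.017,-0.032,0,0],[-0.017,-0.032,0,0],[-0.017,-0.032,0,0],[-0.017,-0.032,0,0],[-0.017,-0.032,0,0]]'; python3 -m pendant '[[-0.02,-0.033,0,0],[0,0,0,-0.1],[0,0,0,-0.11],[0,0,0,0],[0,0,0,0]]'
python3 - <<'E'
from h import *
c=r.camera("wrist"); cv2.imwrite("pics/w6.png",cv2.resize(c["img"][:260,:,::-1],None,fx=1.5,fy=1.5))
for t in ("tray2","padbolt_mid"):
    for o in r.outline_of(t,"wrist"): print(t,round(float(o["score"]),2),np.round(o["bbox"]).tolist(),rect(c,o["mask"],.012))
print(tcp()[:2])
E
```

```text
time: 23.87
ee_pos: [0.4754, 0.3311, 0.1304]
eef_rot: [1.0, -0.027, -0.0, 0.0]
ft_force: [0.8, 1.1, -3.1]
width: 0.0495
grip_force: 40.0
time: 24.28
ee_pos: [0.4585, 0.3636, 0.1304]
eef_rot: [0.997, 0.077, -0.001, 0.0]
ft_force: [0.0, -1.6, -2.5]
width: 0.0492
grip_force: 40.0
tray2 0.93 [249.0, 150.0, 169.0, 175.0] [499.1, 370.1, 12.5, 167.8, 157.0]
padbolt_mid 0.87 [397.0, 199.0, 46.0, 71.0] [474.8, 212.7, 8.7, 78.4, 43.5]
(array([0.4589311 , 0.363481  , 0.13086126]), np.float64(0.1529625149126642))
```

View pics/w6.png

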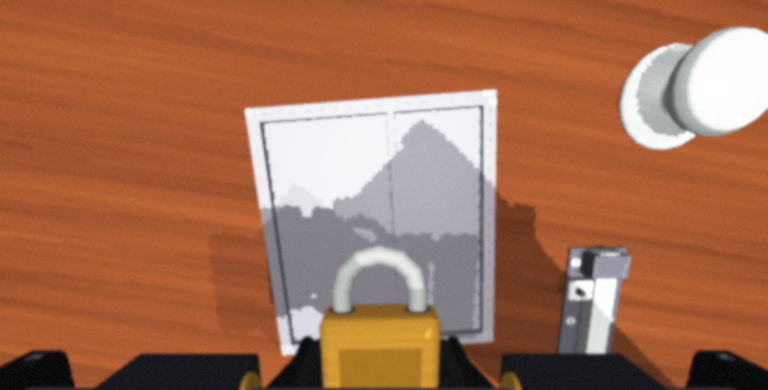

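Tray2's outer corners, at 1.5x, are (247,108), (496,91), (494,341) and (282,353). Its divider top is at (390,103), and the padlock is held in front of it.

Run:
```python
from h import *
c=r.camera("wrist")
p=plane(c,np.array([[247,108],[496,91],[494,343],[282,355],[390,103]])/1.5,.012)*1000
print(p.round(1)); n=np.linalg.norm
print("sides",[round(n(p[i]-p[(i+1)%4]),1) for i in range(4)],"ctr",p[:4].mean(0).round(1))
d=p[0]-p[1]; e=p[1]-p[2]; print(np.degrees([np.arctan2(-d[0],d[1]),np.arctan2(e[1],e[0])]), n(p[4]-p[1]))
e=p[0]-p[3]; print(np.degrees(np.arctan2(e[1],e[0])))
a=np.radians(12.3); m=np.array([[np.cos(a),-np.sin(a)],[np.sin(a),np.cos(a)]])
for q in ([0,30],[0,-42]): print((np.array([499,370])+m@q).round(1))
```

```text
[[564.5 462.9]
 [597.2 311.6]
 [432.8 273.9]
 [399.6 427.6]
 [580.7 375.2]]
sides [np.float64(154.7), np.float64(168.8), np.float64(157.2), np.float64(168.7)] ctr [498.5 369. ]
[12.2139036  12.90624457] 65.65928677298815
12.080012800670241
[492.6 399.3]
[507.9 329. ]
```

```bash
python3 -m pendant '[[0.014,-0.015,0,0],[0.013,-0.0145,0.01,-0.064],[0,0,0.03,0],[0,0,0.03,0],[0,0,0.02,0],[0,0,0.009,0],[0,0,0.001,0],[0,0,0,0]]'; python3 -m pendant '[[0,0,0.001,0],[0,0,0,0],[0,0,0,0]]'
```

```text
time: 25.15
ee_pos: [0.481, 0.3977, 0.0317]
eef_rot: [0.994, 0.11, 0.0, -0.0]
ft_force: [0.6, 1.1, -1.2]
width: 0.0495
grip_force: 40.0
time: 25.4
ee_pos: [0.4814, 0.398, 0.0315]
eef_rot: [0.994, 0.11, 0.001, -0.0]
ft_force: [0.5, 0.3, -3.3]
width: 0.0494
grip_force: 40.0
```

```bash
python3 -m pendant '[[0,0,0.001,0],[0,0,0,0],[0,0,0,0]]'; python3 -m pendant '[[0,0,0.001,0],[0,0,0,0],[0,0,0,0]]'
```

```text
time: 25.65
ee_pos: [0.4809, 0.3976, 0.0294]
eef_rot: [0.994, 0.11, 0.0, -0.0]
ft_force: [-0.7, -0.2, -3.1]
width: 0.0495
grip_force: 40.0
time: 25.9
ee_pos: [0.4807, 0.3975, 0.0281]
eef_rot: [0.994, 0.11, -0.0, 0.0]
ft_force: [-0.2, 0.3, -2.8]
width: 0.0499
grip_force: 40.0
```

```bash
python3 -m pendant '[[0,0,0.001,0],[0,0,0,0],[0,0,0,0]]'; python3 -m pendant '[[0,0,0.0008,0],[0,0,0,0],[0,0,0,0]]'
```

```text
time: 26.15
ee_pos: [0.4807, 0.3975, 0.0271]
eef_rot: [0.994, 0.11, -0.0, 0.0]
ft_force: [-0.6, -0.6, -2.6]
width: 0.0494
grip_force: 40.0
time: 26.4
ee_pos: [0.4807, 0.3976, 0.0264]
eef_rot: [0.994, 0.11, -0.0, 0.0]
ft_force: [-0.7, -0.9, -3.5]
width: 0.0496
grip_force: 40.0
```

```bash
python3 -m pendant '[[0,0,0.0008,0],[0,0,0,0],[0,0,0,0]]'; python3 -m pendant '[[0,0,0,0],[0,0,0,0],[0,0,0,0],[0,0,-0.015,0],[0,0,-0.03,0],[0,0,-0.03,0],[0,0,-0.03,0],[0,0,0,0]]' 0.72; python3 -m pendant '[[-0.02,0.029,0,0],[-0.02,0.029,0,0],[-0.02,0.029,0,0],[-0.02,0.029,0,0],[-0.02,0.029,0,0],[-0.017,0.029,0,0.045],[0,0,0,0],[0,0,0,0]]' 0.4
python3 - <<'E'
from h import *
c=r.camera("wrist"); cv2.imwrite("pics/w7.png",cv2.resize(c["img"][:260,:,::-1],None,fx=1.5,fy=1.5))
for t in ("padbolt_mid","padlock_mid"):
    for o in r.outline_of(t,"wrist"): print(t,round(float(o["score"]),2),np.round(o["bbox"]).tolist(),rect(c,o["mask"],.004),rect(c,o["mask"],.02))
go(449,203,17,9.6); print(tcp()[0])
E
```

```text
time: 26.65
ee_pos: [0.4808, 0.3976, 0.0262]
eef_rot: [0.994, 0.11, 0.0, 0.0]
ft_force: [-3.2, -3.0, 6.2]
width: 0.0496
grip_force: 40.0
time: 27.32
ee_pos: [0.4828, 0.4002, 0.1383]
eef_rot: [0.994, 0.11, 0.004, -0.003]
ft_force: [0.6, 0.6, 0.6]
width: 0.0627
grip_force: 0.0
time: 27.98
ee_pos: [0.405, 0.2007, 0.1316]
eef_rot: [0.996, 0.086, 0.001, 0.001]
ft_force: [-0.1, 0.3, 0.5]
width: 0.0348
grip_force: 0.0
padbolt_mid 0.95 [256.0, 149.0, 47.0, 129.0] [447.6, 205.9, 9.8, 131.0, 43.8] [449.6, 206.3, 9.8, 123.5, 41.3]
padlock_mid 0.58 [58.0, 69.0, 75.0, 92.0] [494.3, 410.5, 12.3, 79.9, 65.4] [493.6, 399.3, 12.3, 75.3, 61.7]
tool shift mm [ 43.1   8.2 114.3] turn about tool z 0.01 yaw 10.2 q7 -2.0
[0.40505063 0.20336971 0.13126239]
```

View pics/w7.png

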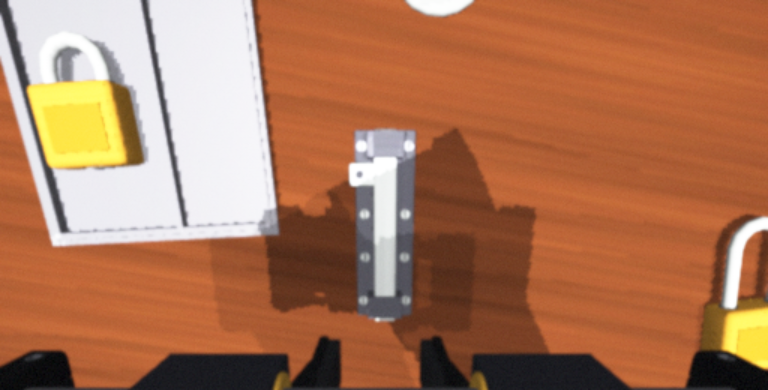

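Padlock sits in tray2's wide compartment. Padbolt plate corners (1.5x): (356,130), (415,130), (412,316), (357,316); bolt axis ≈ column 386.

Run:
```python
from h import *
c=r.camera("wrist")
p=plane(c,np.array([[356,130],[415,130],[412,316],[357,316]])/1.5,.004)*1000
b=plane(c,np.array([[386,160],[385.5,295]])/1.5,.019)*1000
m=p.mean(0); e=b[0]-b[1]; print(p.round(1).tolist(),m.round(1),b.round(1).tolist(),np.degrees(np.arctan2(e[1],e[0])))
print(np.linalg.norm(p[0]-p[1]),np.linalg.norm(p[1]-p[2]))
u=np.array([np.cos(.171),np.sin(.171)]); print("bolt at plate mid",b[1]+u*((m-b[1])@u))
go(*(b[1]+u*((m-b[1])@u)),17,9.8)
```

```text
[[508.3, 237.1], [515.0, 199.2], [388.6, 175.8], [381.4, 216.1]] [448.3 207. ] [[492.9, 214.6], [405.5, 199.1]] 10.085773084931521
38.477703177729296 128.6223215274103
bolt at plate mid [448.42632623 206.49648617]
tool shift mm [ 43.3   4.8 114. ] turn about tool z 0.007 yaw 10.2 q7 -2.0
```

```bash
python3 -m pendant '[[0.022,0.0025,0,0],[0.021,0.0025,0.015,0],[0,0,0.03,0],[0,0,0.03,0],[0,0,0.02,0],[0,0,0.01,0],[0,0,0.004,0],[0,0,0,0]]'; python3 -m pendant '[[0,0,0.002,0],[0,0,0,0],[0,0,0,0]]'
```

```text
time: 28.85
ee_pos: [0.4477, 0.2055, 0.0214]
eef_rot: [0.996, 0.088, -0.0, -0.0]
ft_force: [0.5, -1.2, -0.4]
width: 0.0351
grip_force: 0.0
time: 29.1
ee_pos: [0.4486, 0.205, 0.0206]
eef_rot: [0.996, 0.088, 0.001, -0.0]
ft_force: [0.0, -0.2, -0.2]
width: 0.0348
grip_force: 0.0
```

```bash
python3 -m pendant '[[0,0,0.002,0],[0,0,0,0],[0,0,0,0]]'; python3 -m pendant '[[0,0,0,0],[0,0,0,0],[0,0,0,0],[0,0,0,0],[0,0,0,0]]' 0.05 40;  python3 -m pendant '[[0,0,-0.005,0],[0,0,-0.01,0],[0,0,0,0]]'
```

```text
time: 29.35
ee_pos: [0.448, 0.2047, 0.0178]
eef_rot: [0.996, 0.088, 0.0, 0.0]
ft_force: [-0.4, -0.3, -0.7]
width: 0.035
grip_force: 0.0
time: 29.77
ee_pos: [0.4479, 0.2047, 0.0176]
eef_rot: [0.996, 0.088, 0.0, 0.0]
ft_force: [0.4, -0.2, 0.6]
width: 0.0137
grip_force: 40.0
time: 30.02
ee_pos: [0.4487, 0.2053, 0.0344]
eef_rot: [0.996, 0.088, 0.001, -0.0]
ft_force: [0.5, -0.4, -1.6]
width: 0.0134
grip_force: 40.0
```

```bash
python3 -m pendant '[[0,0,-0.02,0],[0,0,-0.03,0],[0.02,-0.028,0,0],[0.02,-0.028,0,0],[0.02,-0.028,0,0],[0.0207,-0.0276,0,-0.04],[0,0,0,0],[0,0,0,0]]'
python3 - <<'E'
from h import *
c=r.camera("wrist"); cv2.imwrite("pics/w8.png",cv2.resize(c["img"][:270,:,::-1],None,fx=1.5,fy=1.5))
go(507.9,329,22,12.4); print(tcp()[2]["grip_force"])
E
```

```text
time: 30.68
ee_pos: [0.5074, 0.3307, 0.0823]
eef_rot: [0.994, 0.109, -0.0, -0.001]
ft_force: [-0.4, 0.1, -2.4]
width: 0.0136
grip_force: 40.0
tool shift mm [ 0.5  0.  60.2] turn about tool z 0.0 yaw 12.4 q7 -2.22
39.997528195381165
```

View pics/w8.png

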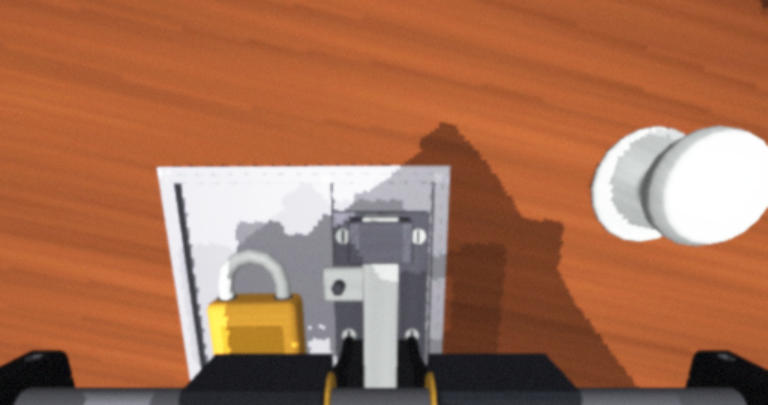

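The padbolt is level over the narrow compartment, with plate columns 333–428 against the compartment's 335–433. I'll nudge it 1.5 mm to the right and lower it.

```bash
python3 -m pendant '[[0,0.0015,0.01,0],[0,0,0.02,0],[0,0,0.018,0],[0,0,0.006,0],[0,0,0.002,0],[0,0,0,0],[0,0,0,0]]'; python3 -m pendant '[[0,0,0.001,0],[0,0,0,0],[0,0,0,0]]'
```

```text
time: 31.32
ee_pos: [0.5087, 0.3272, 0.0275]
eef_rot: [0.994, 0.107, 0.001, -0.0]
ft_force: [0.5, -0.5, -3.1]
width: 0.0134
grip_force: 40.0
time: 31.57
ee_pos: [0.5084, 0.3275, 0.0261]
eef_rot: [0.994, 0.108, 0.0, -0.0]
ft_force: [-0.6, -0.4, -4.4]
width: 0.0136
grip_force: 40.0
```

```bash
python3 -m pendant '[[0,0,0.001,0],[0,0,0,0],[0,0,0,0]]'; python3 -m pendant '[[0,0,0.001,0],[0,0,0,0],[0,0,0,0]]'
```

```text
time: 31.82
ee_pos: [0.5082, 0.3273, 0.0246]
eef_rot: [0.994, 0.108, 0.0, 0.0]
ft_force: [-0.2, 0.5, -2.7]
width: 0.0133
grip_force: 40.0
time: 32.07
ee_pos: [0.5081, 0.3273, 0.0235]
eef_rot: [0.994, 0.108, -0.0, 0.0]
ft_force: [-0.1, 0.4, -3.2]
width: 0.0135
grip_force: 40.0
```

```bash
python3 -m pendant '[[0,0,0.001,0],[0,0,0,0],[0,0,0,0]]'; python3 -m pendant '[[0,0,0.001,0],[0,0,0,0],[0,0,0,0]]'
```

```text
time: 32.32
ee_pos: [0.5081, 0.3272, 0.0225]
eef_rot: [0.994, 0.108, -0.0, 0.0]
ft_force: [0.7, -0.0, -3.2]
width: 0.0136
grip_force: 40.0
time: 32.57
ee_pos: [0.5083, 0.3274, 0.0217]
eef_rot: [0.994, 0.108, 0.0, -0.0]
ft_force: [0.7, -0.1, -2.7]
width: 0.0139
grip_force: 40.0
```

Nearly on the floor; one more millimetre, release, then retreat and look.

```bash
python3 -m pendant '[[0,0,0.001,0],[0,0,0,0],[0,0,0,0]]'; python3 -m pendant '[[0,0,0,0],[0,0,0,0],[0,0,0,0],[0,0,0,0],[0,0,-0.008,0],[0,0,-0.02,0],[0,0,-0.03,0],[0,0,-0.03,0]]' 0.22; python3 -m pendant '[[-0.03,0.01,-0.03,0],[-0.033,0.02,0,0],[-0.033,0.02,0,0],[-0.03,0.02,0,0],[0,0,0,0],[0,0,0,0]]'
python3 - <<'E'
from h import *
a=r.camera("wrist")["img"][:260]; t=r.camera("top")["img"][190:330]
cv2.imwrite("pics/fin.png",cv2.resize(np.vstack([a,t])[:,:,::-1],None,fx=1.5,fy=1.5))
E
```

```text
time: 32.82
ee_pos: [0.5083, 0.3274, 0.0217]
eef_rot: [0.994, 0.108, 0.0, 0.0]
ft_force: [-2.8, -3.8, 8.8]
width: 0.0136
grip_force: 40.0
time: 33.48
ee_pos: [0.5076, 0.3271, 0.1096]
eef_rot: [0.994, 0.108, -0.001, 0.0]
ft_force: [0.1, 0.4, 0.1]
width: 0.0191
grip_force: 0.0
time: 33.98
ee_pos: [0.4009, 0.2312, 0.138]
eef_rot: [0.994, 0.107, 0.001, 0.001]
ft_force: [1.0, -0.1, 0.4]
width: 0.0193
grip_force: 0.0
```

View pics/fin.png

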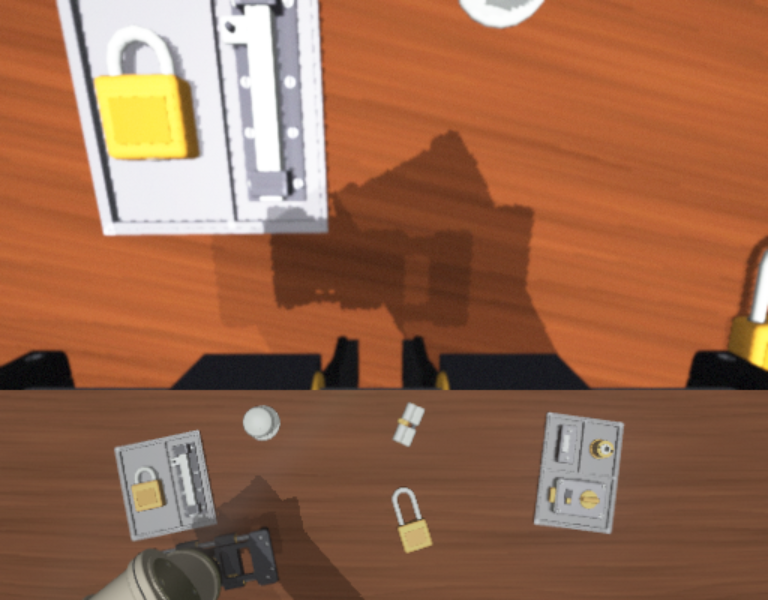

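The picture shows all five pieces flat in their compartments: padlock and padbolt in tray2 at left, keep, cylinder and latch in tray3 at right. The long padlock, profile cylinder and knob are unmoved, and the arm is clear.

```bash
python3 -c "
from bench import r
print(r.close_job())"
```

```text
the job is handed in; nothing more can be done
None
```

Both orders are packed and the job is handed in at about 34 s. In the last pictures all five pieces lie flat in the named compartments, and the long-shackle padlock, profile cylinder and door knob were not touched; no verdict came back.

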